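# Catch the reagent cartridges from the dispenser chute

### The arm

A 6-joint arm with a two-finger parallel gripper is mounted at the origin on the work surface. World frame = base frame: x ahead of the robot, y to its left, z up, the work surface at z = 0. Lengths are in mm, angles in rad, forces in N, time in s.
With the tool pointing down it reaches from about 350 to 875 mm from the base axis. Payload 4.2 kg.
Tool frame: the origin (TCP) lies at the very end of the fingers, on their centre line; the grasp point (between the pads) lies 19 mm behind it; z points along the fingers, y is the direction in which the jaws open and shut (so a half turn about z gives the same grasp; the last joint's range is limited). The gripper opens to 85 mm and grips with 20 to 120 N. Pads are 22 mm wide; open, the fingers measure 114 mm over their backs; the gripper's body (76 mm by 85 mm) begins 54 mm behind the grasp point. The pads swing forward as they close: fully open they stand 13 mm farther back than shut.
Start: joints at [-1.003, 0.385, 0.008, 0, -1.194, -0.259], TCP at [189.963, -595.41, 231.312] pointing down, gripper open.
Joint ranges: [-3.14, 3.14], [-1.21, 2.06], [-1.07, 1.41], [-3.16, 2.05], [-2.99, -0.16], [-3.1, 3.1]. Speed limits (rad/s): [2.79, 2.79, 3.14, 3.14, 3.14, 3.14].

### API

Orientations are given as a unit quaternion [x, y, z, w].
In Python, from bench import arm, optics, job gives the robot as it stands.
- The arm moves only by the tool send_rows, never from a script. Its argument "steps" is a list that holds one entry, the list of rows, each a list of 5 numbers: the shift along the tool's x, y, z in cm, then the turn about the tool's z in rad, then the opening, from 0 (shut) to 1 (fully open). A call has 1 to 10 rows; each row shifts and turns the pose as measured when the row begins, along the tool's axes as they then stand; what a row does not reach is not made up. A row lasts 1/12 s, in which the tool goes at most 41.7 mm and 7.16 degrees, less where a joint would pass 70% of its speed; a pose out of reach is approached as far as the arm can. A call with a gripper value outside its range is refused whole. The fingers move at their own pace and stop on an object; the grip force is fixed at half the most. Time passes only in rows, so rows that do not move let the fingers close. It gives the time, the measured TCP pose, the force and the opening at its end, in the units of the state.
- arm.read_state(): the state, without advancing time (a new reading comes with each control period).
- optics.get_image(name): name is "scene" or "top"; returns (picture, depth): 480x640x3 uint8, blue, green, red; 480x640 float32, mm along the optical axis (not along the pixel's ray), 0 where there is no reading.
- optics.get_calibration(name): a dict with "K" (3x3 intrinsics, pixels), "rvec" (rotation vector, rad) and "tvec" (3), from world to camera coordinates, as OpenCV has them. Camera axes: x right, y down, z forward; pixel columns grow to the right and rows downward; lengths in mm; the calibration is good to about 2 mm. A picture is of the moment at which its call begins. get_calibration takes no time and is no camera call.
- job.job_done(): hands the job in, once; it reports no verdict.
The state is a dict: "clock": time; "joints": joint angles; "joint_vel": joint speeds; "joint_efforts": joint torques, N m; "position": TCP position; "ee_rot": TCP orientation; "contact_force": force on the tool from outside, world axes, zero at the start; "wrist_torque": the same for the moment, N m; "gripper_width": finger opening in mm.
Only numpy, scipy, OpenCV 4.12 (cv2) and the standard library are available. Lean on these libraries where they do the work, as an engineer would, in place of code of your own. Each camera call takes 0.05 s, during which the arm holds its last target. There are 200 camera calls.

### The job

Draw the locking pin up out of its hole beside the dispenser chute and park it hanging by its collar, upright, in the open notch next to the hole. Then push the white dish against the paddle below the chute's mouth, which lifts the gate, and keep it held there until all three cartridges have slid into the dish; do not touch the cartridges. Finally slide the loaded dish back out and leave it squarely in the middle of the black mat, cartridges inside, without disturbing the things standing around.

Things in the scene. Friction and masses are not known exactly. Their poses are not given: they have to be found in the camera images.
- chute: Fixed aluminium chute, inner width 70 mm, 250 mm long, sloping 28 degrees down to its mouth. Origin on the counter below the middle of the lip (lip 100 mm up, gate frame to 200 mm); x level, from the mouth up the chute (cartridges leave to -x), y to the side with the steel bracket. Stand's foot from x = 0.11 m; bracket: x 0.006 to 0.056, y 0.04 to 0.172 m, top 115 mm up, 12 mm thick.
- bore (a point): Centre of the top of the pin's hole (14 mm wide, through) in the bracket, at (0.031, 0.095, 0.115) m in the chute's frame; same axes as the chute.
- notch (a point): Parking place, at the bracket's top in the notch beside the bore: (0.031, 0.148, 0.115) m in the chute's frame, same axes. The notch is 18 mm wide (chute x), closed at y = 0.130, open at the bracket's outer edge (y = 0.172): the shank goes in from above or from the side; parked, the collar lies on the bracket.
- pin: Loose upright locking pin, 88 mm long. Origin at the lower tip, z along the pin to its grip. Steel shank 12 mm diameter from 0 to 45 mm, collar 32 mm diameter from 45 to 51 mm, black round grip 18 mm diameter from 51 to 88 mm. At the start its collar rests on the bracket over the bore and its shank blocks the paddle's arm.
- paddle: Dark steel plate, 90 mm wide, hanging under the chute, 20 to 94 mm above the counter. Origin on the counter below the middle of its front (-x) face; axes as the chute's. Slides along chute x against a spring (4.5 to 8 N): chute x = 0.017 m free (gate shut), 0.039 m fully pressed (gate up); cartridges pass from about 0.034 m. Let go, it springs back and the gate shuts.
- dish: Loose white dish, 150 mm (x) by 124 mm (y), 55 mm high, walls 4 mm, 250 g. Origin at the centre of its underside. At its -x end stands a grip fin, 12 mm thick (along y), x = -0.112 to -0.074 m, top 105 mm above the counter: grip it from above at x = -0.093 m, fingers closing along y. The +x wall is to press on the paddle.
- cartridge0: White plastic reagent cartridge, 42 x 62 x 26 mm, 60 g, in the chute, the lowest one, behind the gate. Origin at the centre of its 42 x 62 mm underside.
- cartridge1: Same cartridge, the middle one in the chute.
- cartridge2: Same cartridge, the upper one in the chute.
- mat: Thin flat black mat on the counter, 260 mm (x) by 190 mm (y). Its frame is placed so that a dish with the same origin and axes stands, fin included, in the middle of the mat (the mat's own middle is at x = -0.018 m).
- stick_cup: Bystander: paper cup, 72 mm wide, 140 mm high with wooden sticks. Origin at its foot. Leave alone.
- jar: Bystander: capped specimen jar, 64 mm wide, 75 mm high. Origin at its foot. Leave alone.
Mind the look-alikes: they are no part of the job. What is shaped like the dish but brown or purple is not meant.

How it is judged (in metres and radians):
On the way, in this order (a step that is already met when the one before it is completed fails the run):
1. the pin is drawn clear of its hole (tip above the bracket's top) (z of pin in the frame of bore above 0 m), for 0.1 s.
2. the pin hangs upright in the notch, collar down on the bracket (horizontal distance between pin and notch below 0.014 m and z of pin in the frame of notch between -0.051 and -0.038 m and angle between pin's own z axis and vertical below 0.15 rad and linear speed of pin below 0.03 m/s), for 0.2 s.
3. the dish, under the chute's mouth, presses the paddle in (x of dish in the frame of chute between -0.085 and 0 m and y of dish in the frame of chute between -0.04 and 0.04 m and contact force between dish and paddle above 1 N and x of paddle in the frame of chute above 0.024 m), for 0.05 s.
4. all three cartridges have come to rest in the dish while it is still under the mouth (x of cartridge0 in the frame of dish between -0.078 and 0.078 m and y of cartridge0 in the frame of dish between -0.065 and 0.065 m and z of cartridge0 in the frame of dish between -0.01 and 0.075 m and x of cartridge1 in the frame of dish between -0.078 and 0.078 m and y of cartridge1 in the frame of dish between -0.065 and 0.065 m and z of cartridge1 in the frame of dish between -0.01 and 0.075 m and x of cartridge2 in the frame of dish between -0.078 and 0.078 m and y of cartridge2 in the frame of dish between -0.065 and 0.065 m and z of cartridge2 in the frame of dish between -0.01 and 0.075 m and x of dish in the frame of chute between -0.085 and 0 m and y of dish in the frame of chute between -0.04 and 0.04 m and linear speed of each of cartridge0, cartridge1, cartridge2 below 0.03 m/s), for 0.1 s.
At the end, for the whole second after the job is handed in: Dish flat and still, within 35 mm (mat x), 32 mm (mat y) and 0.3 rad of the mat's frame, three cartridges at rest inside; pin upright (0.15 rad) in the notch, within 14 mm of the notch point, collar on the bracket; paddle sprung back (x of cartridge0 in the frame of dish between -0.078 and 0.078 m and y of cartridge0 in the frame of dish between -0.065 and 0.065 m and z of cartridge0 in the frame of dish between -0.01 and 0.075 m and x of cartridge1 in the frame of dish between -0.078 and 0.078 m and y of cartridge1 in the frame of dish between -0.065 and 0.065 m and z of cartridge1 in the frame of dish between -0.01 and 0.075 m and x of cartridge2 in the frame of dish between -0.078 and 0.078 m and y of cartridge2 in the frame of dish between -0.065 and 0.065 m and z of cartridge2 in the frame of dish between -0.01 and 0.075 m and linear speed of each of cartridge0, cartridge1, cartridge2 below 0.03 m/s and x of dish in the frame of mat between -0.035 and 0.035 m and y of dish in the frame of mat between -0.032 and 0.032 m and angle between the x axis of dish and the x axis of mat, either way round below 0.3 rad and linear speed of dish below 0.02 m/s and angle between dish's own z axis and vertical below 0.05 rad and height (world z) of dish below 0.006 m and horizontal distance between pin and notch below 0.014 m and z of pin in the frame of notch between -0.051 and -0.038 m and angle between pin's own z axis and vertical below 0.15 rad and x of paddle in the frame of chute below 0.021 m); the robot touches nothing.
It fails at once if the robot touches a cartridge (contact force between any of cartridge0, cartridge1, cartridge2 and the fingers above 0.5 N or contact force between any of cartridge0, cartridge1, cartridge2 and the arm above 0.5 N).
It fails at once if the dish is tipped (angle between dish's own z axis and vertical above 0.4 rad).
It fails at once if the cup or the jar is disturbed (distance of any of stick_cup, jar from where it was at the start of the episode above 0.02 m).
It also fails if it takes over 64 s, if anything falls off the work surface, if the arm or the gripper's body presses on something with over 40 N, if the wrist force passes 120 N, or if a joint passes its speed limit or range.

## Working session

There is one attempt and no reset: what is moved stays moved. The work goes in short steps, Python scripts to look and compute and a tool call to move; the robot and the scene stay as the last step left them, time stands still between calls to the robot, and variables do not carry over. Pictures are saved under pics/ and viewed, about 8 in all and at most 12, crops included, and the job is handed in when it is done.

Besides the shell and the picture viewer there is one more tool, called after "Emit:" as a command line: name --argument value ..., lists and objects as JSON in quotes. send_rows: Moves the arm, as the interface text tells. Its arguments: {"type":"object","properties":{"steps":{"type":"array","items":{"type":"array","items":{"type":"array","items":{"type":"number"}}}}},"required":["steps"]}

```bash
mkdir -p pics
cat > h.py <<'E'
import numpy as np, cv2
from bench import arm, optics, job
def cal(n):
    c=optics.get_calibration(n);R,_=cv2.Rodrigues(np.array(c["rvec"],float));return np.array(c["K"],float),R,np.array(c["tvec"],float).ravel()
def world(n,D):  # HxWx3 world points
    K,R,t=cal(n);v,u=np.mgrid[:480,:640]
    P=np.stack([(u-K[0,2])/K[0,0]*D,(v-K[1,2])/K[1,1]*D,D],-1)
    return (P-t)@R
def proj(n,p):
    K,R,t=cal(n);q=(np.array(p,float)@R.T+t)@K.T;return q[...,:2]/q[...,2:]
def snap(n,tag):
    im,D=optics.get_image(n);cv2.imwrite(f"pics/{tag}.png",im);np.savez(f"{tag}.npz",im=im,D=D);return im,D,world(n,D)
E
python3 - <<'E'
from h import *
for n in("scene","top"):
    im,D,W=snap(n,n+"0");K,R,t=cal(n);print(n,-R.T@t,K[0,0])
print(arm.read_state())
E
```

```text
scene [1580.52326817  384.11533679 1089.25989711] 571.4702596318572
top [ 381.04097931 -120.46220431 1588.43534082] 594.9940687831136
{'clock': 0.1, 'joints': array([-1.00339501e+00,  3.85491167e-01,  6.79892699e-03, -4.33491308e-04,
       -1.19401646e+00, -2.58622776e-01]), 'joint_vel': array([ 0.00118993, -0.00176406,  0.00327567,  0.0015968 , -0.00044973,
        0.00014692]), 'joint_efforts': array([-9.62870799e-04, -3.93318808e+01,  1.88928705e+01,  4.19798523e+00,
       -2.63591952e-03,  4.33216215e-06]), 'position': array([ 189.81220336, -594.94507238,  230.33851661]), 'ee_rot': array([-1.53697601e-01,  9.88117449e-01,  9.56647787e-04, -1.99258588e-04]), 'contact_force': array([ 0.69182604, -0.2397284 ,  1.11963922]), 'wrist_torque': array([ 0.05009833,  0.01002721, -0.04177001]), 'gripper_width': 85.50230844137756}
```

View pics/top0.png

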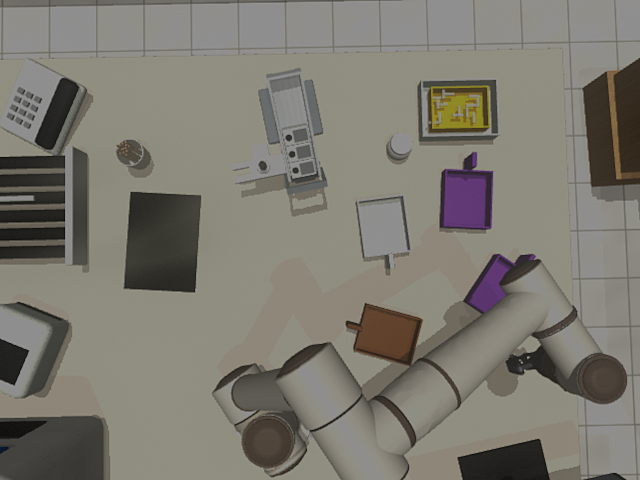

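View pics/scene0.png

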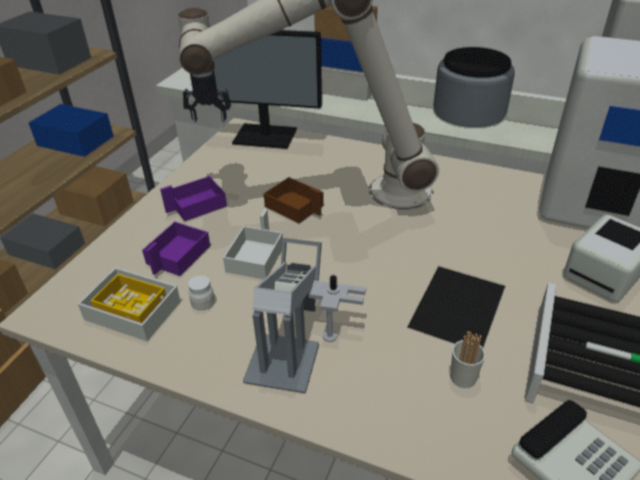

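The top view shows world +x up and +y left. The chute mouth is at about (308,185), facing the robot. The pin is at (263,166) and the bracket notch at (240,167). The white dish is at (384,228) with its fin at (390,262), and the mat is at (163,242). The cup is at (133,153) and the jar at (400,146).

Run:
```python
from h import *
z=np.load("top0.npz");im,D=z["im"],z["D"];W=world("top",D)
def rect(mask,box,zr,name):
    u0,v0,u1,v1=box;m=np.zeros((480,640),bool);m[v0:v1,u0:u1]=1
    m&=mask&(W[...,2]>zr[0])&(W[...,2]<zr[1])&(D>0)
    p=W[m][:,:2].astype(np.float32);r=cv2.minAreaRect(p);print(name,len(p),r,np.median(W[m],0).round(1));return m
g=im.max(2).astype(int)
rect(g<70,(115,180,210,300),(-15,15),"mat")
rect(g>0,(350,190,415,258),(40,70),"dishrim")
rect(g>0,(375,250,405,280),(75,125),"fin")
rect(g>0,(235,140,278,190),(100,120),"bracket")
rect(g>0,(245,150,280,180),(125,165),"pintop")
rect(g>0,(285,165,330,200),(185,215),"gateframe")
rect(g>0,(380,125,420,165),(65,85),"jar")
print("floor",W[350,200],W[300,250],W[210,345])
a=cv2.resize(im[60:220,220:340],None,fx=5*.75,fy=5*.75,interpolation=cv2.INTER_CUBIC)
b=cv2.resize(im[180:280,345:425],None,fx=4,fy=4,interpolation=cv2.INTER_CUBIC)
c=np.zeros((600,450+320,3),np.uint8);c[:,:450]=a;c[:400,450:]=b;cv2.imwrite("pics/crop1.png",np.clip(c*1.5,0,255).astype(np.uint8))
```

```text
mat 6730 ((468.92620849609375, 293.48358154296875), (190.93870544433594, 258.3969421386719), 85.76080322265625) [467.7 293.    1.1]
dishrim 424 ((492.13458251953125, -293.5587158203125), (156.4700469970703, 125.4529800415039), 5.962417125701904) [ 503.1 -299.1   54.3]
fin 90 ((403.13372802734375, -303.18365478515625), (37.03315734863281, 11.928513526916504), 6.653634071350098) [ 402.7 -301.3  103.1]
bracket 874 ((655.8328247070312, 31.80401611328125), (84.92760467529297, 116.7320327758789), 10.764396667480469) [648.7  25.5 114.8]
pintop 63 ((642.6556396484375, 15.377593040466309), (38.07661056518555, 23.847450256347656), 49.54933166503906) [640.4   9.4 155. ]
gateframe 297 ((581.5801391601562, -97.03874206542969), (20.332138061523438, 97.9889907836914), 10.197962760925293) [580.4 -96.6 190.9]
jar 384 ((704.3662719726562, -339.98974609375), (54.685062408447266, 53.95386505126953), 23.567934036254883) [ 704.1 -339.7   75. ]
floor [179.21599834 194.86886465   2.49368831] [308.20936268  60.87969154   3.089576  ] [ 543.71165203 -196.88524813   -4.41233282]
```

View pics/crop1.png

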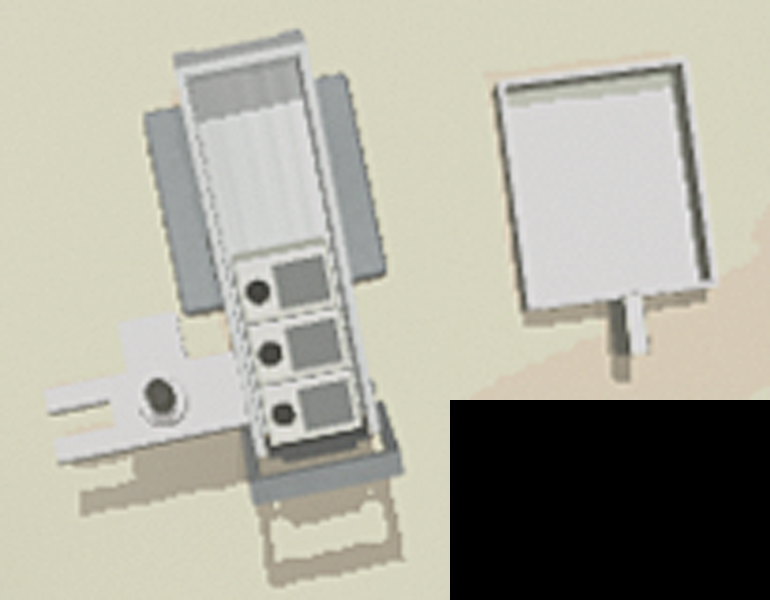

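The crop shows the bracket's two prong ends at the left, with outer corners at crop (45,390) and (60,463). The pin's grip top is at crop (158,391) and its collar at (164,400). The dish is clean with its fin pointing down. Next I'll fit the chute frame.

```bash
cat >> h.py <<'E'
def ray(n,uv,z):
    K,R,t=cal(n);c=-R.T@t;d=R.T@np.linalg.inv(K)@np.array([*uv,1.]);return c+d*(z-c[2])/d[2]
E
python3 - <<'E'
from h import *
f=lambda x,y:(220+x/3.75-.4,60+y/3.75-.4)
P={}
for nm,uv,z in [("A(56,172)",(45,390),115),("B(6,172)",(60,463),115),("B2(6,45)",(245,431),115),("top",(158,391),158),("collar",(164,400),121)]:
    print(nm,ray("top",f(*uv),z).round(1))
z=np.load("top0.npz");D=z["D"];W=world("top",D)
m=np.zeros((480,640),bool);m[60:200,225:335]=1
m&=(abs(W[...,2]-114.5)<6)&(W[...,1]>-25)
p=W[m]
# bracket fit: slide edges at candidate yaw
from scipy.optimize import minimize
for yaw in np.radians(np.arange(8,14,.5)):
    a=p[:,0]*np.cos(yaw)+p[:,1]*np.sin(yaw);b=-p[:,0]*np.sin(yaw)+p[:,1]*np.cos(yaw)
    h,e=np.histogram(a,np.arange(a.min()-.5,a.max()+1,2));print(np.degrees(yaw).round(1),a.min().round(1),np.percentile(a,[2,5]).round(1),b.max().round(1),h[:6])
m2=(abs(W[...,2]-150)<12);m2[:150]=0;m2[185:]=0;m2[:,:250]=0;m2[:,280:]=0
m2&=(W[...,2]>150);print("griptop",W[m2].mean(0),m2.sum())
E
```

```text
A(56,172) [653.4  89.3 115. ]
B(6,172) [604.3  79.9 115. ]
B2(6,45) [623.3 -43.4 115. ]
top [643.3  10.2 158. ]
collar [644.    9.6 121. ]
8.0 609.3 [612.  613.7] -0.7 [ 7 20 38 28 35 30]
8.5 609.2 [611.7 613.2] -6.5 [ 8 27 35 33 32 32]
9.0 609.1 [611.2 612.6] -12.2 [ 9 34 31 37 32 31]
9.5 608.9 [610.6 611.9] -18.0 [15 36 33 33 32 32]
10.0 608.6 [609.9 611.4] -23.7 [21 35 34 32 33 33]
10.5 608.1 [609.1 610.5] -29.3 [26 32 31 37 36 32]
11.0 607.2 [608.4 609.9] -34.7 [26 30 30 40 32 33]
11.5 605.9 [607.7 609.1] -40.1 [13 37 34 34 33 31]
12.0 604.6 [606.8 608.3] -45.5 [10 33 31 32 36 33]
12.5 603.3 [605.7 607.2] -50.9 [ 8 30 31 28 40 32]
13.0 601.9 [604.8 606.2] -56.3 [ 6 22 34 31 34 32]
13.5 600.4 [603.6 605.2] -61.7 [ 5 16 33 30 35 36]
griptop [642.00509969  10.66081423 156.64407447] 41
```

```bash
cat >> h.py <<'E'
from scipy.spatial.transform import Rotation as Ro
def plan(tx,ty,tz,jaw,op,vmax=4.0,nmax=10):
    """rows from the present pose towards target (mm) with jaw axis (tool y) at `jaw` deg (mod 180)"""
    s=arm.read_state();p=s["position"];R=Ro.from_quat(s["ee_rot"])
    y=R.apply([0,1,0]);a=np.degrees(np.arctan2(y[1],y[0]));da=(jaw-a+90)%180-90
    d=np.array([tx,ty,tz])-p;n=max(int(np.ceil(np.linalg.norm(d)/10/vmax)),int(np.ceil(abs(np.radians(da))/.12)),1)
    print("t",round(s["clock"],2),"pos",p.round(1),"jaw",round(a,1),"dturn",round(da,1),"F",s["contact_force"].round(1),"w",round(s["gripper_width"],1),"q",s["joints"].round(2),"rows",n)
    rows=[]
    for i in range(min(n,nmax)):
        v=R.inv().apply(d/n/10);rows.append([*v.round(2),round(-np.radians(da)/n,3),op]);R=R*Ro.from_rotvec([0,0,-np.radians(da)/n])
    for r in rows:print([float(x) for x in r],end=",")
    print()
E
python3 -c "
from h import *
plan(360,-380,300,190.8,.6)"
```

```text
t 0.1 pos [ 189.8 -594.9  230.3] jaw 107.7 dturn 83.1 F [ 0.7 -0.2  1.1] w 85.5 q [-1.    0.39  0.01 -0.   -1.19 -0.26] rows 13
[-1.75, 1.18, -0.53, -0.112, 0.6],[-1.87, 0.98, -0.53, -0.112, 0.6],[-1.97, 0.76, -0.53, -0.112, 0.6],[-2.04, 0.54, -0.53, -0.112, 0.6],[-2.09, 0.31, -0.53, -0.112, 0.6],[-2.11, 0.07, -0.53, -0.112, 0.6],[-2.1, -0.16, -0.53, -0.112, 0.6],[-2.07, -0.39, -0.53, -0.112, 0.6],[-2.02, -0.62, -0.53, -0.112, 0.6],[-1.93, -0.84, -0.53, -0.112, 0.6],
```

Emit:
send_rows --steps '[[[-1.8,1.2,-0.6,-0.11,0.6],[-1.9,1.0,-0.6,-0.11,0.6],[-2.0,0.8,-0.6,-0.11,0.6],[-2.1,0.5,-0.6,-0.11,0.6],[-2.1,0.3,-0.6,-0.11,0.6],[-2.1,0.1,-0.6,-0.11,0.6],[-2.1,-0.2,-0.6,-0.11,0.6],[-2.1,-0.4,-0.6,-0.11,0.6],[-2.0,-0.6,-0.6,-0.11,0.6],[-2.0,-0.8,-0.6,-0.11,0.6]]]'

```text
clock: 0.93
position: [320.9, -418.5, 284.4]
ee_rot: [-0.664, 0.748, 0.01, 0.002]
contact_force: [0.4, 0.3, 0.7]
gripper_width: 51.3
```

```bash
python3 -c "
from h import *
plan(643,10,300,190.8,.6)"
```

```text
t 0.93 pos [ 320.9 -418.5  284.4] jaw 173.2 dturn 17.6 F [0.4 0.3 0.7] w 51.3 q [-0.61  0.19 -0.12 -0.01 -1.27  0.5 ] rows 14
[-3.31, -1.92, -0.08, -0.022, 0.6],[-3.27, -1.99, -0.08, -0.022, 0.6],[-3.23, -2.06, -0.08, -0.022, 0.6],[-3.18, -2.13, -0.08, -0.022, 0.6],[-3.13, -2.2, -0.08, -0.022, 0.6],[-3.08, -2.27, -0.08, -0.022, 0.6],[-3.03, -2.34, -0.08, -0.022, 0.6],[-2.98, -2.41, -0.08, -0.022, 0.6],[-2.93, -2.47, -0.08, -0.022, 0.6],[-2.87, -2.53, -0.08, -0.022, 0.6],
```

Emit:
send_rows --steps '[[[-3.5,-2.1,-0.2,-0.03,0.6],[-3.5,-2.2,-0.2,-0.03,0.6],[-3.4,-2.3,-0.2,-0.03,0.6],[-3.4,-2.4,-0.2,-0.03,0.6],[-3.3,-2.5,-0.2,-0.03,0.6],[-3.2,-2.6,-0.2,-0.03,0.6],[-3.1,-2.6,-0.2,-0.03,0.6],[-3.0,-2.7,-0.1,-0.03,0.6],[-3.0,-2.7,-0.1,-0.03,0.6],[-2.9,-2.7,-0.1,-0.03,0.6]]]'

```text
clock: 1.77
position: [563.2, -80.0, 303.4]
ee_rot: [0.772, -0.635, -0.011, -0.003]
contact_force: [0.9, -0.8, -0.2]
gripper_width: 51.4
```

```bash
python3 -c "
from h import *
plan(643,10,260,190.8,.6)"
```

```text
t 1.77 pos [563.2 -80.  303.4] jaw -168.9 dturn -0.3 F [ 0.9 -0.8 -0.2] w 51.4 q [ 0.13  0.26  0.01 -0.02 -1.34  0.07] rows 4
[-1.8, -2.4, 1.1, 0.001, 0.6],[-1.8, -2.4, 1.1, 0.001, 0.6],[-1.81, -2.4, 1.1, 0.001, 0.6],[-1.81, -2.4, 1.1, 0.001, 0.6],
```

Emit:
send_rows --steps '[[[-1.8,-2.4,0.5,0,0.6],[-1.8,-2.4,0.5,0,0.6],[-1.8,-2.4,0.5,0,0.6],[-1.6,-2.0,1.0,0,0.6],[-0.5,-0.7,1.0,0,0.6],[0,0,0.5,0,0.6],[0,0,0,0,0.6]]]'

```text
clock: 2.35
position: [650.1, 27.3, 257.1]
ee_rot: [0.776, -0.631, -0.014, -0.001]
contact_force: [-0.4, 0.6, 0.4]
gripper_width: 51.2
```

```bash
python3 -c "
from h import *
plan(643,10,200,190.8,.6,vmax=2.0)
a,_,_=snap('top','t2'); b,_,_=snap('scene','s2')
c=np.hstack([cv2.resize(a[60:220,200:340],(525,600)),cv2.resize(b[230:380,240:380][:, 35:105],(275,600))])
cv2.imwrite('pics/c2.png',c)"
```

```text
t 2.35 pos [650.1  27.3 257.1] jaw -168.2 dturn -1.0 F [-0.4  0.6  0.4] w 51.2 q [ 0.28  0.42  0.14 -0.02 -1.3  -0.07] rows 4
[0.42, 0.24, 1.42, 0.004, 0.6],[0.42, 0.24, 1.42, 0.004, 0.6],[0.42, 0.24, 1.42, 0.004, 0.6],[0.42, 0.23, 1.42, 0.004, 0.6],
```

View pics/s2.png

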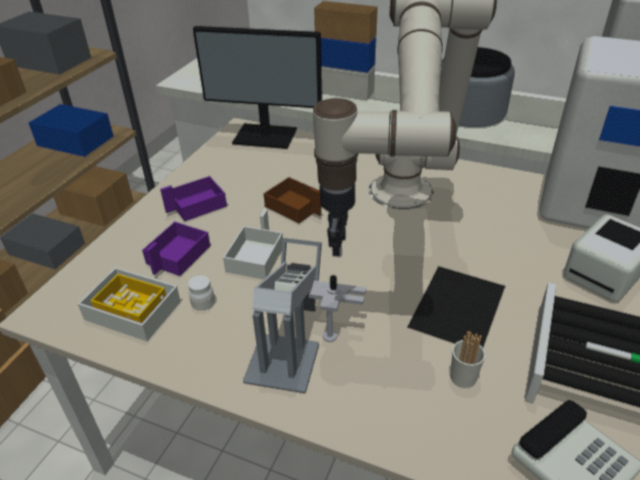

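The gripper is above the pin, which is upright with its grip top at about (333,278). I'll check that by projecting my estimate, and move over the pin.

```bash
python3 -c "
from h import *
print(proj('scene',[[643,10,158],[643,10,121],[633,61.5,115]]))
z=np.load('s2.npz');W=world('scene',z['D']);g=z['im'].max(2)
m=(g<60);m[:272]=0;m[292:]=0;m[:,:326]=0;m[:,342:]=0
v,u=np.nonzero(m);print(u.min(),u.max(),v.min(),v.max(),W[m].mean(0),W[m].min(0),W[m].max(0))"
```

```text
[[332.38568466 276.61828903]
 [332.45057709 287.8058017 ]
 [353.71123672 292.32533673]]
331 336 276 289 [648.73880435  14.17004751 145.0801558 ] [637.82045487   6.83002787 126.25166106] [654.8013646   21.00082079 161.09852097]
```

Emit:
send_rows --steps '[[[0.6,0.3,1.6,0,0.6],[0.6,0.3,1.6,0,0.6],[0.4,0.2,1.5,0,0.6],[0,0,0.5,0,0.6],[0,0,0,0,0.6]]]'

```text
clock: 2.87
position: [643.9, 3.8, 212.4]
ee_rot: [0.774, -0.633, -0.009, -0.005]
contact_force: [-0.3, -0.2, 0.6]
gripper_width: 50.8
```

```bash
python3 -c "
from h import *
plan(643,10,128,190.8,.6,vmax=1.5)"
```

```text
t 2.87 pos [643.9   3.8 212.4] jaw -168.6 dturn -0.6 F [-0.3 -0.2  0.6] w 50.8 q [ 0.25  0.43  0.04 -0.02 -1.18 -0.04] rows 6
[-0.08, -0.01, 1.41, 0.002, 0.6],[-0.08, -0.01, 1.41, 0.002, 0.6],[-0.08, -0.01, 1.41, 0.002, 0.6],[-0.08, -0.01, 1.41, 0.002, 0.6],[-0.08, -0.01, 1.41, 0.002, 0.6],[-0.08, -0.01, 1.41, 0.002, 0.6],
```

Emit:
send_rows --steps '[[[-0.2,0,1.5,0,0.6],[-0.2,0,1.5,0,0.6],[-0.2,0,1.5,0,0.6],[-0.1,0,1.5,0,0.6],[0,0,1.4,0,0.6],[0,0,0.8,0,0.6],[0,0,0,0,0.6]]]'

```text
clock: 3.45
position: [647.0, 9.3, 141.2]
ee_rot: [0.773, -0.635, -0.001, -0.013]
contact_force: [-0.2, 0.5, 0.5]
gripper_width: 51.1
```

```bash
python3 -c "
from h import *
plan(643,11,128,190.8,.6,vmax=1.5)"
```

```text
t 3.45 pos [647.    9.3 141.2] jaw -168.8 dturn -0.4 F [-0.2  0.5  0.5] w 51.1 q [ 0.26  0.49 -0.06 -0.02 -1.01 -0.05] rows 1
[-0.22, 0.38, 1.31, 0.007, 0.6],
```

Emit:
send_rows --steps '[[[-0.1,0.3,0.7,0,0.6],[0,0.2,0.7,0,0.6],[0,0,0.2,0,0.6],[0,0,0,0,0.6]]]'

```text
clock: 3.78
position: [643.7, 9.3, 127.9]
ee_rot: [0.773, -0.635, 0.001, -0.015]
contact_force: [-0.4, 0.1, 0.8]
gripper_width: 51.1
```

```bash
python3 -c "
from h import *
plan(643,11,128,190.8,.6,vmax=1.5)"
```

```text
t 3.78 pos [643.7   9.3 127.9] jaw -168.8 dturn -0.4 F [-0.4  0.1  0.8] w 51.1 q [ 0.26  0.49 -0.09 -0.02 -0.97 -0.05] rows 1
[-0.18, 0.04, -0.01, 0.007, 0.6],
```

Emit:
send_rows --steps '[[[-0.1,0,-0.2,0,0.1],[0,0,0,0,0.1],[0,0,0,0,0.1],[0,0,0,0,0.1],[0,0,0,0,0.1],[0,0,0,0,0.1]]]'

```text
clock: 4.28
position: [643.7, 10.4, 131.5]
ee_rot: [0.773, -0.634, 0.002, -0.015]
contact_force: [-0.2, -0.7, -1.2]
gripper_width: 16.0
```

```bash
python3 -c "
from h import *
plan(643,11,190,190.8,.1,vmax=1.5)"
```

```text
t 4.28 pos [643.7  10.4 131.5] jaw -168.8 dturn -0.4 F [-0.2 -0.7 -1.2] w 16.0 q [ 0.26  0.49 -0.09 -0.02 -0.97 -0.05] rows 4
[-0.04, -0.02, -1.46, 0.002, 0.1],[-0.04, -0.02, -1.46, 0.002, 0.1],[-0.04, -0.02, -1.46, 0.002, 0.1],[-0.04, -0.02, -1.46, 0.002, 0.1],
```

Emit:
send_rows --steps '[[[0,0,-1.0,0,0],[0,0,-1.3,0,0],[0,0,-1.3,0,0],[0,0,-1.3,0,0],[0,0,-1.3,0,0],[0,0,-0.5,0,0],[0,0,0,0,0]]]'

```text
clock: 4.87
position: [643.0, 9.0, 203.6]
ee_rot: [0.773, -0.634, 0.002, -0.016]
contact_force: [-0.2, 0.2, -0.3]
gripper_width: 16.3
```

```bash
python3 -c "
from h import *
plan(633,63,192,190.8,0,vmax=1.5)
b,_,_=snap('scene','s3')
cv2.imwrite('pics/c3.png',cv2.resize(b[200:360,260:400],None,fx=4,fy=3.75,interpolation=cv2.INTER_CUBIC))"
```

```text
t 4.87 pos [643.    9.  203.6] jaw -168.8 dturn -0.4 F [-0.2  0.2 -0.3] w 16.3 q [ 0.26  0.42  0.   -0.02 -1.12 -0.06] rows 4
[-1.37, -0.01, 0.31, 0.002, 0.0],[-1.37, -0.01, 0.31, 0.002, 0.0],[-1.37, -0.0, 0.31, 0.002, 0.0],[-1.37, -0.0, 0.31, 0.002, 0.0],
```

View pics/c3.png

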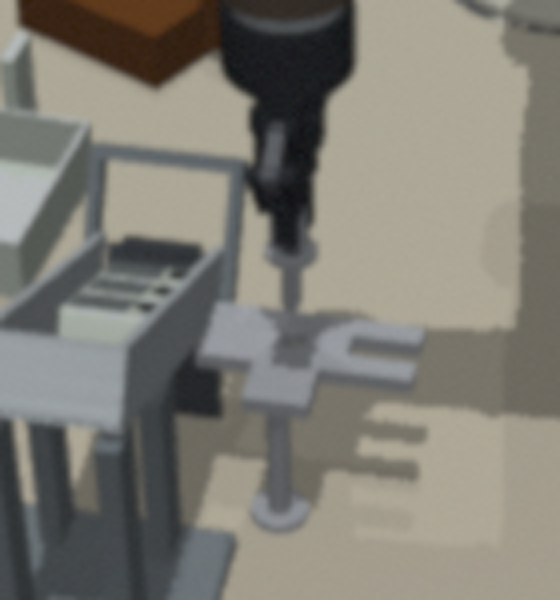

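The pin is clear of the bracket, upright in the gripper. The notch prongs are to its right at crop (390,355).

Emit:
send_rows --steps '[[[-1.2,0,0,0,0],[-1.4,0,0,0,0],[-1.4,0,0,0,0],[-1.0,0,0,0,0],[0,0,0,0,0]]]'

```text
clock: 5.33
position: [630.3, 62.4, 200.4]
ee_rot: [0.772, -0.635, 0.0, -0.014]
contact_force: [0.1, -0.8, -0.2]
gripper_width: 16.1
```

```bash
python3 -c "
from h import *
plan(633.8,62.5,165,190.8,0,vmax=1.5)"
```

```text
t 5.33 pos [630.3  62.4 200.4] jaw -168.9 dturn -0.3 F [ 0.1 -0.8 -0.2] w 16.1 q [ 0.35  0.41 -0.03 -0.02 -1.11 -0.15] rows 3
[0.04, -0.09, 1.18, 0.002, 0.0],[0.04, -0.09, 1.18, 0.002, 0.0],[0.04, -0.09, 1.18, 0.002, 0.0],
```

Emit:
send_rows --steps '[[[0,-0.3,0.2,0,0],[0,-0.1,0.4,0,0],[0,0,0,0,0],[0,0,0,0,0]]]'

```text
clock: 5.67
position: [634.0, 64.7, 192.3]
ee_rot: [0.773, -0.634, -0.001, -0.012]
contact_force: [0.6, -0.4, -1.3]
gripper_width: 15.8
```

```bash
python3 -c "
from h import *
plan(633.8,62.5,150,190.8,0,vmax=1.0)
b,_,_=snap('top','t4')
cv2.imwrite('pics/c4.png',cv2.resize(b[120:220,210:310],(600,600),interpolation=cv2.INTER_CUBIC))
b,_,_=snap('scene','s4')
cv2.imwrite('pics/c4.png',cv2.resize(b[240:340,300:400],(600,600),interpolation=cv2.INTER_CUBIC))"
```

```text
t 5.67 pos [634.   64.7 192.3] jaw -168.7 dturn -0.5 F [ 0.6 -0.4 -1.3] w 15.8 q [ 0.35  0.43 -0.02 -0.02 -1.1  -0.14] rows 5
[0.06, 0.03, 0.84, 0.002, 0.0],[0.06, 0.03, 0.84, 0.002, 0.0],[0.06, 0.03, 0.84, 0.002, 0.0],[0.06, 0.03, 0.84, 0.002, 0.0],[0.06, 0.03, 0.84, 0.002, 0.0],
```

View pics/c4.png

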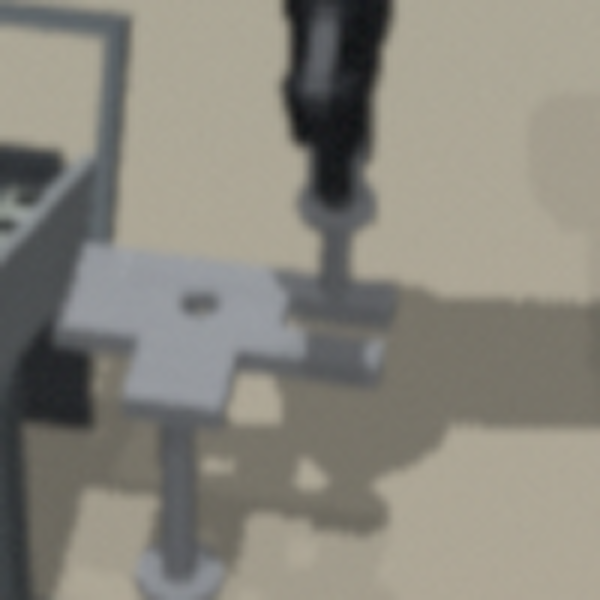

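The hole is at crop (199,302), the notch between the prongs is around (345,328), and the tip is at (335,293), still above the bracket. I'll check these numerically.

```bash
python3 -c "
from h import *
f=lambda x,y:(300+x/6-.4,240+y/6-.4)
print('bore',ray('scene',f(199,302),115),'tip',ray('scene',f(335,293),131),'collarcentre',ray('scene',f(338,205),176+4))
print(ray('scene',f(302,347),115),'(inner corner near)',ray('scene',f(385,352),115),'near prong end',ray('scene',f(395,292),115),'far prong end')"
```

```text
bore [643.86083658  11.14181324 115.        ] tip [634.48186974  66.11022213 131.        ] collarcentre [635.77667567  66.73507392 180.        ]
[652.79959586  59.01089316 115.        ] (inner corner near) [643.3042139   90.82593349 115.        ] near prong end [609.19943428  83.33271892 115.        ] far prong end
```

Emit:
send_rows --steps '[[[0.1,0,1.0,0,0],[0.1,0,1.0,0,0],[0,0,1.0,0,0],[0,0,0.7,0,0],[0,0,0,0,0]]]'

```text
clock: 6.18
position: [634.2, 61.5, 151.1]
ee_rot: [0.772, -0.635, -0.001, -0.012]
contact_force: [-0.0, 0.3, -0.9]
gripper_width: 16.3
```

```bash
python3 -c "
from h import *
plan(633.8,63.5,133,190.8,0,vmax=1.0)"
```

```text
t 6.18 pos [634.2  61.5 151.1] jaw -168.9 dturn -0.3 F [-0.   0.3 -0.9] w 16.3 q [ 0.34  0.46 -0.08 -0.02 -1.02 -0.14] rows 2
[-0.09, 0.02, 0.91, 0.003, 0.0],[-0.09, 0.02, 0.91, 0.003, 0.0],
```

In the notch, with no contact force.

Emit:
send_rows --steps '[[[-0.1,0,0.7,0,0],[-0.1,0,0.6,0,0],[0,0,0.2,0,0],[0,0,0,0,0]]]'

```text
clock: 6.52
position: [634.0, 63.9, 133.4]
ee_rot: [0.772, -0.635, -0.001, -0.011]
contact_force: [-0.2, 0.4, -1.3]
gripper_width: 16.1
```

```bash
python3 -c "
from h import *
plan(633.8,63.5,131.5,190.8,0,vmax=1.0)"
```

```text
t 6.52 pos [634.   63.9 133.4] jaw -168.9 dturn -0.3 F [-0.2  0.4 -1.3] w 16.1 q [ 0.35  0.48 -0.1  -0.02 -0.98 -0.14] rows 1
[0.04, 0.03, 0.19, 0.005, 0.0],
```

Emit:
send_rows --steps '[[[0,0,0.2,0,0],[0,0,0,0,0],[0,0,0,0,0.5],[0,0,0,0,0.5],[0,0,0,0,0.5],[0,0,0,0,0.5]]]'

```text
clock: 7.02
position: [635.8, 64.5, 133.6]
ee_rot: [0.773, -0.635, 0.0, -0.013]
contact_force: [-0.3, -0.3, 0.5]
gripper_width: 42.3
```

```bash
python3 -c "
from h import *
plan(633.8,63.5,260,190.8,.5,vmax=2.0)"
```

```text
t 7.02 pos [635.8  64.5 133.6] jaw -168.8 dturn -0.4 F [-0.3 -0.3  0.5] w 42.3 q [ 0.35  0.48 -0.1  -0.02 -0.97 -0.14] rows 7
[-0.02, -0.01, -1.81, 0.001, 0.5],[-0.02, -0.01, -1.81, 0.001, 0.5],[-0.02, -0.01, -1.81, 0.001, 0.5],[-0.02, -0.01, -1.81, 0.001, 0.5],[-0.02, -0.01, -1.81, 0.001, 0.5],[-0.02, -0.01, -1.81, 0.001, 0.5],[-0.02, -0.01, -1.81, 0.001, 0.5],
```

Emit:
send_rows --steps '[[[0,0,-1.5,0,0.5],[0,0,-1.8,0,0.5],[0,0,-1.8,0,0.5],[0,0,-2.5,0,0.5],[0,0,-2.5,0,0.5],[0,0,-3.0,0,0.5],[0,0,-3.0,0,0.5]]]'

```text
clock: 7.6
position: [629.4, 60.3, 293.3]
ee_rot: [0.772, -0.635, -0.005, -0.007]
contact_force: [0.2, 0.3, -0.5]
gripper_width: 42.4
```

```bash
python3 -c "
from h import *
plan(500,-130,290,130,.7,vmax=2.5)
b,_,_=snap('scene','s5');c,_,_=snap('top','t5')
x=cv2.resize(b[240:340,300:400],(400,400),interpolation=cv2.INTER_CUBIC)
y=cv2.resize(c[120:220,220:320],(400,400),interpolation=cv2.INTER_CUBIC)
cv2.imwrite('pics/c5.png',np.hstack([x,y]))"
```

```text
t 7.6 pos [629.4  60.3 293.3] jaw -168.9 dturn -61.1 F [ 0.2  0.3 -0.5] w 42.4 q [ 0.34  0.36  0.14 -0.02 -1.34 -0.15] rows 10
[1.62, 1.64, 0.0, 0.107, 0.7],[1.78, 1.45, 0.0, 0.107, 0.7],[1.93, 1.26, 0.0, 0.107, 0.7],[2.05, 1.04, 0.0, 0.107, 0.7],[2.15, 0.82, 0.0, 0.107, 0.7],[2.23, 0.59, 0.0, 0.107, 0.7],[2.28, 0.35, 0.0, 0.107, 0.7],[2.3, 0.1, 0.0, 0.107, 0.7],[2.3, -0.14, 0.0, 0.107, 0.7],[2.27, -0.39, 0.0, 0.107, 0.7],
```

View pics/c5.png

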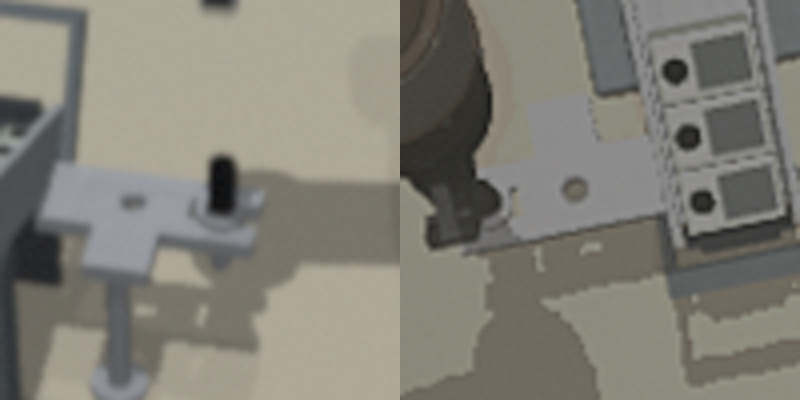

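The pin is parked upright with its collar flat on the bracket, at crop (220,205). Now on to the dish.

Emit:
send_rows --steps '[[[1.8,1.8,0,0.11,0.7],[2.0,1.6,0,0.11,0.7],[2.1,1.4,0,0.11,0.7],[2.3,1.1,0,0.11,0.7],[2.4,0.9,0,0.11,0.7],[2.5,0.6,0,0.11,0.7],[2.5,0.4,0,0.11,0.7],[2.5,0.1,0,0.11,0.7],[2.5,-0.2,0,0.11,0.7],[2.5,-0.4,0,0.11,0.7]]]'

```text
clock: 8.53
position: [479.6, -149.3, 292.5]
ee_rot: [-0.305, 0.952, 0.007, 0.014]
contact_force: [0.7, -1.1, -0.1]
gripper_width: 59.9
```

```bash
python3 -c "
from h import *
print('collar',ray('scene',(300+218/4-.4,240+211/4-.4),121))
plan(403,-303,220,96.2,.7,vmax=3)"
```

```text
collar [638.57225076  64.38738465 121.        ]
t 8.53 pos [ 479.6 -149.3  292.5] jaw 125.5 dturn -29.3 F [ 0.7 -1.1 -0.1] w 59.9 q [ 0.01  0.13 -0.18 -0.02 -1.24 -0.95] rows 7
[2.2, -1.16, 0.96, 0.073, 0.7],[2.11, -1.31, 0.96, 0.073, 0.7],[2.0, -1.46, 0.96, 0.073, 0.7],[1.89, -1.61, 0.96, 0.073, 0.7],[1.77, -1.74, 0.96, 0.073, 0.7],[1.64, -1.87, 0.96, 0.073, 0.7],[1.5, -1.98, 0.96, 0.073, 0.7],
```

Emit:
send_rows --steps '[[[2.3,-1.2,0.8,0.07,0.7],[2.2,-1.3,0.8,0.07,0.7],[2.1,-1.5,0.8,0.07,0.7],[1.9,-1.7,0.9,0.07,0.7],[1.8,-1.8,0.9,0.07,0.7],[1.7,-1.9,0.9,0.07,0.7],[1.5,-2.0,0.9,0.07,0.7],[0,0,0,0,0.7]]]'

```text
clock: 9.2
position: [392.3, -316.0, 226.3]
ee_rot: [-0.049, 0.999, 0.01, 0.016]
contact_force: [-0.4, -0.3, 0.8]
gripper_width: 59.5
```

```bash
python3 -c "
from h import *
plan(403,-303,150,96.2,.7,vmax=2)"
```

```text
t 9.2 pos [ 392.3 -316.   226.3] jaw 95.6 dturn 0.6 F [-0.4 -0.3  0.8] w 59.5 q [-0.37  0.18 -0.29 -0.03 -1.09 -1.08] rows 4
[-0.23, 0.26, 1.92, -0.002, 0.7],[-0.23, 0.26, 1.92, -0.002, 0.7],[-0.24, 0.26, 1.92, -0.002, 0.7],[-0.24, 0.26, 1.92, -0.002, 0.7],
```

Emit:
send_rows --steps '[[[-0.3,0.4,1.8,0,0.7],[-0.3,0.4,1.8,0,0.7],[-0.3,0.4,1.8,0,0.7],[-0.2,0.2,1.8,0,0.7],[0,0,0.5,0,0.7],[0,0,0,0,0.7]]]'

```text
clock: 9.7
position: [404.8, -301.0, 149.1]
ee_rot: [-0.048, 0.999, 0.008, 0.019]
contact_force: [0.4, -0.6, 0.8]
gripper_width: 59.8
```

```bash
python3 -c "
from h import *
plan(402,-303,76,96.2,.7,vmax=2)
b,D,W=snap('top','t6')
"
```

```text
t 9.7 pos [ 404.8 -301.   149.1] jaw 95.5 dturn 0.7 F [ 0.4 -0.6  0.8] w 59.8 q [-0.34  0.25 -0.4  -0.04 -0.89 -1.12] rows 4
[0.14, -0.07, 1.82, -0.003, 0.7],[0.15, -0.07, 1.82, -0.003, 0.7],[0.15, -0.07, 1.82, -0.003, 0.7],[0.15, -0.07, 1.82, -0.003, 0.7],
```

View pics/t6.png

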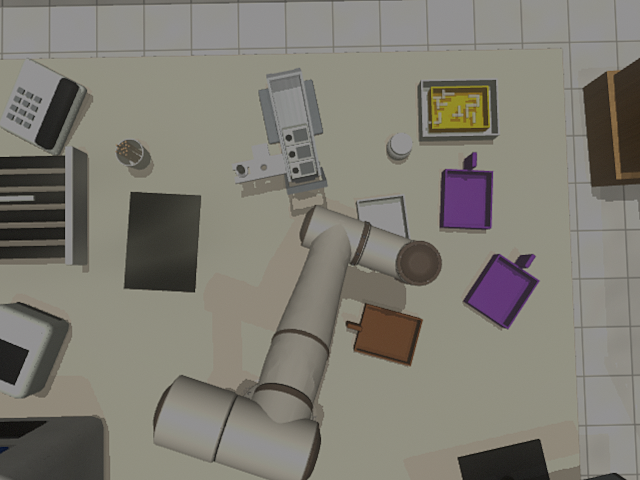

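The pin stays parked at (241,170), and the arm hides the fin. Descending.

Emit:
send_rows --steps '[[[0.2,-0.1,1.8,0,0.7],[0.2,-0.1,1.8,0,0.7],[0.2,-0.1,1.8,0,0.7],[0.1,0,1.2,0,0.7],[0,0,0,0,0.7]]]'

```text
clock: 10.17
position: [406.7, -306.5, 89.0]
ee_rot: [-0.049, 0.998, 0.004, 0.027]
contact_force: [-1.0, 0.5, -0.1]
gripper_width: 59.6
```

```bash
python3 -c "
from h import *
plan(402,-303,76,96.2,.7,vmax=2)
"
```

```text
t 10.17 pos [ 406.7 -306.5   89. ] jaw 95.7 dturn 0.5 F [-1.   0.5 -0.1] w 59.6 q [-0.34  0.33 -0.47 -0.04 -0.72 -1.1 ] rows 1
[0.5, 0.39, 1.28, -0.009, 0.7],
```

Emit:
send_rows --steps '[[[0.4,0.3,0.7,0,0.7],[0.3,0.1,0.5,0,0.7],[0,0,0,0,0.7]]]'

```text
clock: 10.42
position: [401.7, -304.0, 79.0]
ee_rot: [-0.05, 0.998, 0.002, 0.029]
contact_force: [-0.5, 0.7, -0.0]
gripper_width: 59.8
```

```bash
python3 -c "
from h import *
plan(402,-303,76,96.2,.7,vmax=2)
"
```

```text
t 10.42 pos [ 401.7 -304.    79. ] jaw 95.7 dturn 0.5 F [-0.5  0.7 -0. ] w 59.8 q [-0.34  0.34 -0.5  -0.04 -0.68 -1.1 ] rows 1
[-0.02, 0.09, 0.3, -0.008, 0.7],
```

Emit:
send_rows --steps '[[[0,0,0.2,0,0],[0,0,0,0,0],[0,0,0,0,0],[0,0,0,0,0],[0,0,0,0,0],[0,0,0,0,0],[0,0,0,0,0]]]'

```text
clock: 11.0
position: [403.0, -304.4, 79.3]
ee_rot: [-0.05, 0.998, 0.001, 0.031]
contact_force: [0.0, -0.1, -0.4]
gripper_width: 10.7
```

```bash
cat >> h.py <<'E'
YC=np.radians(10.8);OC=np.array([630.8,-88.7])
def ch(x,y): return OC+np.array([x*np.cos(YC)-y*np.sin(YC),x*np.sin(YC)+y*np.cos(YC)])
E
python3 -c "
from h import *
print('staging fin',ch(-75-60-94,0),'pressed fin',ch(-36-94,0))
x,y=ch(-75-60-94,0)
plan(x,y,arm.read_state()['position'][2],100.8,0,vmax=2)
"
```

```text
staging fin [ 405.85621958 -131.61032104] pressed fin [ 503.10265741 -113.0595709 ]
t 11.0 pos [ 403.  -304.4   79.3] jaw 95.8 dturn 5.0 F [ 0.  -0.1 -0.4] w 10.7 q [-0.34  0.34 -0.5  -0.04 -0.68 -1.1 ] rows 9
[-0.22, 1.91, 0.01, -0.01, 0.0],[-0.24, 1.9, 0.01, -0.01, 0.0],[-0.26, 1.9, 0.01, -0.01, 0.0],[-0.28, 1.9, 0.01, -0.01, 0.0],[-0.3, 1.9, 0.01, -0.01, 0.0],[-0.32, 1.89, 0.01, -0.01, 0.0],[-0.33, 1.89, 0.01, -0.01, 0.0],[-0.35, 1.89, 0.01, -0.01, 0.0],[-0.37, 1.88, 0.01, -0.01, 0.0],
```

Emit:
send_rows --steps '[[[-0.2,1.5,-0.1,-0.01,0],[-0.2,2.0,0,-0.01,0],[-0.3,2.0,0,-0.01,0],[-0.3,2.0,0,-0.01,0],[-0.3,2.0,0,-0.01,0],[-0.3,2.0,0,-0.01,0],[-0.4,2.0,0,-0.01,0],[-0.4,2.0,0,-0.01,0],[-0.4,1.5,0,-0.01,0],[0,0,0,0,0]]]'

```text
clock: 11.83
position: [406.4, -127.0, 80.1]
ee_rot: [-0.093, 0.995, -0.0, 0.031]
contact_force: [-0.9, 0.0, -1.8]
gripper_width: 11.1
```

```bash
python3 -c "
from h import *
x,y=ch(-75-45-94,0)
plan(x,y,79,100.8,0,vmax=2)
b,D,W=snap('top','t7');snap('scene','s7')
"
```

```text
t 11.83 pos [ 406.4 -127.    80.1] jaw 100.6 dturn 0.2 F [-0.9  0.  -1.8] w 11.1 q [ 0.08  0.22 -0.7   0.   -0.59 -1.47] rows 1
[-1.35, -0.44, 0.19, -0.003, 0.0],
```

View pics/s7.png

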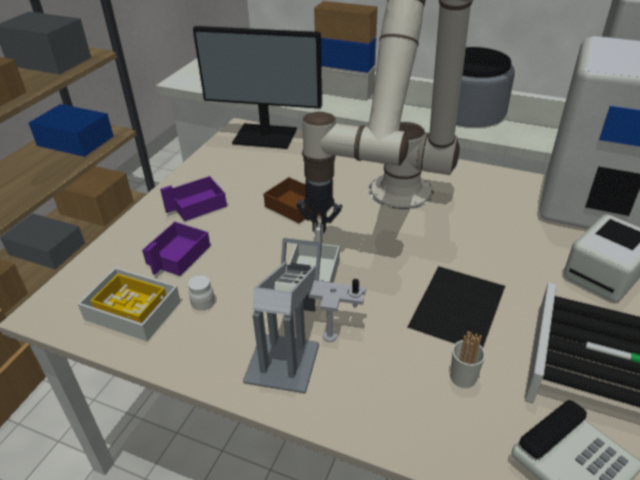

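The dish is held in front of the chute mouth and the pin is parked. I'll measure the dish against the chute in the top view.

Run:
```python
from h import *
z=np.load("t7.npz");W=world("top",z["D"]);im=z["im"]
m=(abs(W[...,2]-54)<8)&(W[...,0]>410)&(W[...,0]<590)&(abs(W[...,1]+115)<85)
p=W[m][:,:2].astype(np.float32);print(len(p),p.min(0),p.max(0),cv2.minAreaRect(p))
q=p-OC; c,s=np.cos(YC),np.sin(YC);print("chute x",np.percentile(q@[c,s],[1,99]),"y",np.percentile(q@[-s,c],[1,99]))
```

```text
266 [ 431.84286 -181.50632] [580.8307   -34.054943] ((497.45843505859375, -108.16407775878906), (150.33078002929688, 123.96666717529297), 10.695379257202148)
chute x [-209.05029862  -59.63804917] y [-56.06424738  67.74425677]
```

Emit:
send_rows --steps '[[[-0.8,-0.2,0,0,0],[-1.2,-0.2,0,0,0],[-1.2,-0.1,0,0,0],[-1.2,-0.1,0,0,0],[-1.2,0,0,0,0],[-0.8,0,0,0,0],[0,0,0,0,0]]]'

```text
clock: 12.52
position: [475.9, -127.5, 82.2]
ee_rot: [-0.088, 0.996, -0.001, 0.028]
contact_force: [0.2, 0.3, -3.4]
gripper_width: 10.7
```

```bash
python3 -c "
from h import *
p=arm.read_state()['position'][:2]-OC;c,s=np.cos(YC),np.sin(YC);print('fin in chute',p@[c,s],p@[-s,c],'was',(np.array([406.4,-127])-OC)@[c,s],(np.array([406.4,-127])-OC)@[-s,c])
x,y=ch(-130,1)
plan(x,y,79,100.8,0,vmax=1)
"
```

```text
fin in chute -159.42180718954498 -9.07506349828681 was -227.60196341215098 4.426765290127827
t 12.52 pos [ 475.9 -127.5   82.2] jaw 100.1 dturn 0.7 F [ 0.2  0.3 -3.4] w 10.7 q [ 0.07  0.31 -0.55  0.   -0.66 -1.46] rows 4
[-0.73, 0.26, 0.12, -0.003, 0.0],[-0.73, 0.26, 0.12, -0.003, 0.0],[-0.73, 0.26, 0.12, -0.003, 0.0],[-0.73, 0.25, 0.12, -0.003, 0.0],
```

Emit:
send_rows --steps '[[[-0.4,0.4,0.2,0,0],[-0.6,0.4,0.1,0,0],[-0.6,0.1,0,0,0],[-0.6,0.1,0,0,0],[-0.5,0,0,0,0]]]'

```text
clock: 12.93
position: [485.4, -118.8, 79.2]
ee_rot: [-0.082, 0.997, -0.002, 0.01]
contact_force: [-10.1, -4.0, 7.2]
gripper_width: 10.9
```

```bash
cat >> h.py <<'E'
def fin():
    p=arm.read_state()['position'][:2]-OC;c,s=np.cos(YC),np.sin(YC);print('fin in chute',p@[c,s],p@[-s,c])
E
python3 -c "
from h import *
fin();x,y=ch(-129,1)
plan(x,y,79,100.8,0,vmax=1)
"
```

```text
fin in chute -148.48657862733714 -2.3082779021254773
t 12.93 pos [ 485.4 -118.8   79.2] jaw 99.4 dturn 1.4 F [-10.1  -4.    7.2] w 10.9 q [ 0.09  0.34 -0.51  0.01 -0.7  -1.5 ] rows 2
[-0.97, 0.19, 0.03, -0.012, 0.0],[-0.97, 0.18, 0.03, -0.012, 0.0],
```

Emit:
send_rows --steps '[[[-0.7,0,-0.2,0,0],[-0.8,0,-0.1,0,0],[-0.8,0,0,0,0],[-0.8,0,0,0,0]]]'

```text
clock: 13.27
position: [494.7, -117.6, 81.0]
ee_rot: [-0.08, 0.997, -0.002, -0.013]
contact_force: [-12.4, -2.6, 7.1]
gripper_width: 10.9
```

```bash
python3 -c "
from h import *
fin();x,y=ch(-129,1)
plan(x,y,79,100.8,0,vmax=1)
"
```

```text
fin in chute -139.08622397610338 -2.899945913441658
t 13.27 pos [ 494.7 -117.6   81. ] jaw 99.2 dturn 1.6 F [-12.4  -2.6   7.1] w 10.9 q [ 0.09  0.37 -0.46  0.01 -0.77 -1.5 ] rows 2
[-0.5, 0.21, 0.09, -0.014, 0.0],[-0.5, 0.2, 0.09, -0.014, 0.0],
```

Emit:
send_rows --steps '[[[-0.8,0.1,0,-0.01,0],[-0.8,0.1,0,-0.01,0],[-0.8,0,0,0,0],[-0.7,0,0,0,0]]]'

```text
clock: 13.6
position: [500.2, -116.4, 79.0]
ee_rot: [-0.085, 0.996, -0.003, -0.04]
contact_force: [-14.0, -2.0, 13.2]
gripper_width: 10.9
```

Run:
```python
from h import *
fin();x,y=ch(-129,1)
plan(x,y,79,100.8,0,vmax=1)
b,D,W=snap('scene','s8');a,D,W=snap('top','t8');fin()
x=cv2.resize(b[200:350,230:380],(400,400),interpolation=cv2.INTER_CUBIC)
y=cv2.resize(a[90:240,240:390],(400,400),interpolation=cv2.INTER_CUBIC)
cv2.imwrite('pics/c8.png',np.hstack([x,y]))
```

```text
fin in chute -133.49345001827493 -2.7148739434921376
t 13.6 pos [ 500.2 -116.4   79. ] jaw 99.8 dturn 1.0 F [-14.   -2.   13.2] w 10.9 q [ 0.09  0.4  -0.41  0.01 -0.84 -1.5 ] rows 1
[-0.44, 0.38, -0.04, -0.017, 0.0],
fin in chute -133.25523921556962 -2.7783285670157394
```

View pics/c8.png

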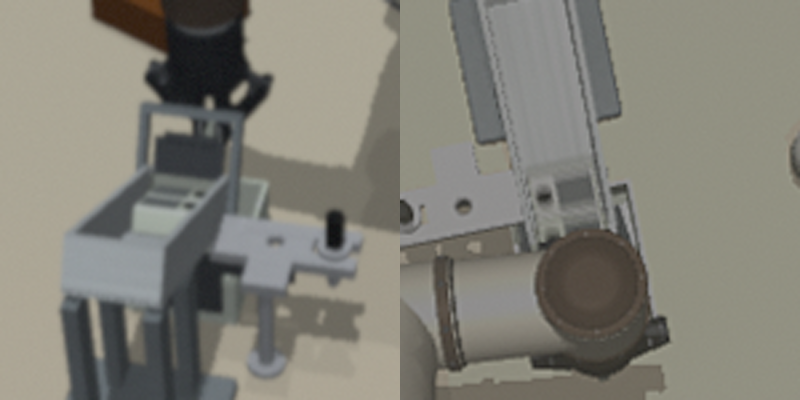

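The gate is up, and the cartridges are sliding: only the uppermost is still visible in the chute, at right crop (565,190). I'll keep holding.

Emit:
send_rows --steps '[[[-0.6,0,-0.2,0,0],[-0.5,0,-0.2,0,0],[-0.5,0,-0.1,0,0],[-0.5,0,-0.1,0,0],[-0.5,0,0,0,0]]]'

```text
clock: 14.12
position: [501.3, -116.5, 81.9]
ee_rot: [-0.084, 0.994, -0.003, -0.067]
contact_force: [-11.3, -2.6, 5.1]
gripper_width: 11.0
```

Run:
```python
from h import *
fin();s=arm.read_state();print(s['clock'],s['position'],s['ee_rot'],s['contact_force'],s['wrist_torque'])
b,D,W=snap('scene','s9');a,D,W=snap('top','t9')
x=cv2.resize(b[200:350,230:380],(400,400),interpolation=cv2.INTER_CUBIC)
y=cv2.resize(a[90:240,240:390],(400,400),interpolation=cv2.INTER_CUBIC)
cv2.imwrite('pics/c9.png',np.hstack([x,y]))
```

```text
fin in chute -132.40009281641744 -3.048497605805704
14.1167 [ 501.31630832 -116.50380378   81.86454358] [-0.08360484  0.99423826 -0.00336408 -0.0670014 ] [-11.25121364  -2.56105713   5.0500088 ] [-0.79326339  2.43694385  0.24809707]
```

View pics/c9.png

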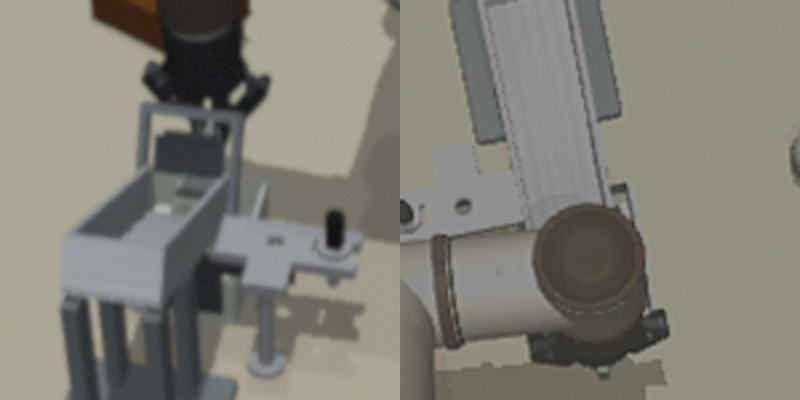

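```bash
cat >> h.py <<'E'
def chutecheck(tag,cam):
    z=np.load(tag+".npz");W=world(cam,z["D"]);q=W[...,:2]-OC;c,s=np.cos(YC),np.sin(YC)
    x=q@[c,s];y=q@[-s,c];h=W[...,2]-100-x*np.tan(np.radians(28))
    m=(abs(y)<28)&(x>-130)&(x<220)&(z["D"]>0)&(W[...,2]>3)&(W[...,2]<215)&(h>-100)
    for lo in range(-130,220,20):
        k=m&(x>=lo)&(x<lo+20)
        if k.sum():print(lo,k.sum(),"z",np.percentile(W[...,2][k],[5,50,95]).round(),"h",np.percentile(h[k],[5,50,95]).round())
E
python3 -c "
from h import *
chutecheck('s8','scene');print();chutecheck('s9','scene');print();chutecheck('t9','top')"
```

```text
-130 263 z [ 43. 146. 184.] h [  2. 106. 144.]
-110 132 z [ 40. 174. 213.] h [ -3. 130. 163.]
-90 38 z [204. 211. 214.] h [150. 156. 161.]
-70 23 z [185. 188. 190.] h [116. 117. 118.]
-50 240 z [148. 164. 193.] h [ 65.  84. 116.]
-30 199 z [124. 139. 153.] h [30. 53. 68.]
-10 53 z [125. 130. 133.] h [28. 30. 31.]
10 44 z [134. 138. 145.] h [28. 29. 30.]
30 106 z [ 30. 148. 155.] h [-94.  28.  31.]
50 175 z [134. 147. 156.] h [-0. 16. 27.]
70 31 z [136. 140. 146.] h [-3. -1.  1.]
110 25 z [ 68.  88. 102.] h [-97. -79. -65.]
130 37 z [ 77.  96. 118.] h [-97. -77. -55.]
190 45 z [119. 155. 186.] h [-92. -53. -23.]
210 61 z [118. 178. 213.] h [-95. -39.  -3.]

-130 127 z [ 98. 116. 171.] h [ 62.  79. 130.]
-110 214 z [ 56. 170. 189.] h [  7. 125. 144.]
-90 116 z [ 55.  61. 214.] h [ -6.   6. 157.]
-70 67 z [ 39.  55. 190.] h [-27. -12. 117.]
-50 266 z [147. 165. 193.] h [ 64.  84. 117.]
-30 169 z [132. 141. 154.] h [44. 55. 69.]
-10 16 z [ 98. 101. 105.] h [-2. -1.  0.]
10 33 z [105. 110. 115.] h [-2. -0.  1.]
30 67 z [ 29.  81. 125.] h [-94. -43.   1.]
50 39 z [122. 131. 136.] h [-7. -1.  1.]
70 30 z [138. 143. 147.] h [-1. -1.  1.]
110 25 z [ 64.  83. 103.] h [-99. -80. -65.]
130 40 z [ 76.  99. 122.] h [-99. -76. -54.]
190 43 z [114. 153. 190.] h [-93. -55. -19.]
210 50 z [120. 169. 213.] h [-94. -45.  -3.]

-130 1 z [6. 6. 6.] h [-26. -26. -26.]
-10 22 z [ 99. 106. 112.] h [-5.  2.  7.]
10 187 z [104. 110. 118.] h [-6.  0.  6.]
30 201 z [115. 122. 129.] h [-5.  1.  6.]
50 202 z [125. 133. 140.] h [-5.  1.  6.]
70 203 z [135. 143. 151.] h [-6.  1.  7.]
90 216 z [145. 154. 162.] h [-7.  0.  7.]
110 212 z [157. 165. 172.] h [-5.  1.  6.]
130 217 z [168. 175. 183.] h [-5.  1.  6.]
150 227 z [178. 186. 193.] h [-5.  1.  6.]
170 227 z [189. 197. 204.] h [-4.  1.  7.]
190 222 z [200. 207. 213.] h [-4.  0.  6.]
210 6 z [206. 209. 213.] h [-6. -3.  1.]
```

The chute floor is bare all the way to the mouth, so all three cartridges are out. I'll let everything settle with zero rows.

Emit:
send_rows --steps '[[[-0.2,0,0,0,0],[-0.2,0,0,0,0],[-0.1,0,0,0,0],[0,0,0,0,0],[0,0,0,0,0],[0,0,0,0,0]]]'

```text
clock: 14.72
position: [493.7, -118.6, 81.3]
ee_rot: [-0.085, 0.993, -0.005, -0.079]
contact_force: [-4.0, -1.6, 1.8]
gripper_width: 11.1
```

Run:
```python
from h import *
fin();s=arm.read_state();print(s['clock'],s['position'],s['ee_rot'],s['contact_force'],s['wrist_torque'])
for i in (1,2):
    b,D,W=snap('scene','s10');q=W[...,:2]-OC;c,s=np.cos(YC),np.sin(YC);x=q@[c,s];y=q@[-s,c]
    m=(x>-120)&(x<45)&(abs(y)<75)&(W[...,2]>8)&(W[...,2]<98)&(D>0)
    print([(lo,int((k:=m&(x>=lo)&(x<lo+15)).sum()),np.percentile(W[...,2][k],[10,90]).round().tolist()) for lo in range(-120,40,15) if (m&(x>=lo)&(x<lo+15)).sum()>3])
    arm.read_state()
```

```text
fin in chute -140.28175017961865 -3.6323366567647866
14.7167 [ 493.68365731 -118.55417675   81.33295183] [-0.08514998  0.99319059 -0.00485281 -0.07936236] [-4.04173824 -1.58690207  1.80255453] [-0.49139135  0.50665063  0.25451104]
[(-120, 163, [13.0, 57.0]), (-105, 37, [13.0, 55.0]), (-90, 57, [35.0, 58.0]), (-75, 59, [37.0, 58.0]), (0, 6, [19.0, 73.0]), (15, 58, [9.0, 53.0]), (30, 263, [21.0, 81.0])]
[(-120, 167, [13.0, 56.0]), (-105, 42, [10.0, 54.0]), (-90, 46, [35.0, 58.0]), (-75, 65, [35.0, 57.0]), (-15, 4, [97.0, 97.0]), (0, 9, [12.0, 46.0]), (15, 64, [13.0, 53.0]), (30, 249, [21.0, 80.0])]
```

Run:
```python
from h import *
z=np.load("top0.npz");W=world("top",z["D"]);m=np.zeros((480,640),bool);m[130:180,105:160]=1
k=m&(W[...,2]>20)&(W[...,2]<105);print("cup",W[k].min(0),W[k].max(0),np.median(W[k],0))
x,y=ch(-226,-1)
plan(x,y,81,100.8,0,vmax=1.0)
```

```text
cup [656.20805135 317.98967221  20.1372553 ] [727.61943872 388.79407227 104.11367551] [687.46163868 347.51672754  68.37502949]
t 14.82 pos [ 493.3 -118.6   81.3] jaw 99.8 dturn 1.0 F [-5.6 -2.4  1.8] w 10.5 q [ 0.09  0.42 -0.37  0.01 -0.93 -1.5 ] rows 9
[0.94, 0.01, 0.15, -0.002, 0.0],[0.94, 0.01, 0.15, -0.002, 0.0],[0.94, 0.02, 0.15, -0.002, 0.0],[0.94, 0.02, 0.15, -0.002, 0.0],[0.94, 0.02, 0.15, -0.002, 0.0],[0.94, 0.02, 0.15, -0.002, 0.0],[0.94, 0.02, 0.15, -0.002, 0.0],[0.94, 0.02, 0.15, -0.002, 0.0],[0.94, 0.03, 0.15, -0.002, 0.0],
```

Emit:
send_rows --steps '[[[0.4,0,0.05,0,0],[0.7,0,0.1,0,0],[1.0,0,0.15,0,0],[1.0,0,0.15,0,0],[1.0,0,0.15,0,0],[1.0,0,0.15,0,0],[1.0,0,0.15,0,0],[0.8,0,0.1,0,0],[0.5,0,0.1,0,0],[0,0,0,0,0]]]'

```text
clock: 15.65
position: [412.3, -131.7, 81.9]
ee_rot: [-0.085, 0.993, -0.005, -0.077]
contact_force: [0.2, -0.4, -2.0]
gripper_width: 11.1
```

Run:
```python
from h import *
s=arm.read_state();print(s['ee_rot'])
plan(387,299.5,81,85.8,0,vmax=1.2)
snap('scene','s11');a,D,W=snap('top','t11')
q=W[...,:2]-OC;c,s=np.cos(YC),np.sin(YC)
m=(abs(W[...,2]-54)<8)&(W[...,0]>440)&(W[...,0]<600)&(abs(W[...,1]+115)<90)
p=W[m][:,:2].astype(np.float32);print(len(p),cv2.minAreaRect(p))
```

```text
[-0.08507569  0.99340305 -0.00463255 -0.0767532 ]
t 15.65 pos [ 412.3 -131.7   81.9] jaw 99.8 dturn -14.0 F [ 0.2 -0.4 -2. ] w 11.1 q [ 0.08  0.31 -0.56  0.01 -0.85 -1.49] rows 36
[-0.13, 1.19, -0.01, 0.007, 0.0],[-0.13, 1.19, -0.01, 0.007, 0.0],[-0.12, 1.19, -0.01, 0.007, 0.0],[-0.11, 1.19, -0.01, 0.007, 0.0],[-0.1, 1.2, -0.01, 0.007, 0.0],[-0.09, 1.2, -0.01, 0.007, 0.0],[-0.08, 1.2, -0.01, 0.007, 0.0],[-0.08, 1.2, -0.01, 0.007, 0.0],[-0.07, 1.2, -0.01, 0.007, 0.0],[-0.06, 1.2, -0.01, 0.007, 0.0],
190 ((512.378662109375, -112.25782012939453), (137.64810180664062, 124.03372192382812), 9.653985023498535)
```

Emit:
send_rows --steps '[[[0,0.6,0,0.005,0],[0,1.0,0,0.008,0],[0,1.4,0,0.008,0],[0,1.6,0,0.009,0],[0,1.6,0,0.009,0],[0,1.6,0,0.009,0],[0,1.6,0,0.009,0],[0,1.6,0,0.009,0],[0,1.6,0,0.009,0],[0,1.6,0,0.009,0]]]'

```text
clock: 16.58
position: [399.3, 15.1, 81.7]
ee_rot: [-0.033, 0.997, -0.009, -0.075]
contact_force: [-0.5, -1.2, -0.2]
gripper_width: 10.8
```

Run:
```python
from h import *
plan(387,299.5,80,85.8,0,vmax=1.6)
```

```text
t 16.58 pos [399.3  15.1  81.7] jaw 93.8 dturn -8.0 F [-0.5 -1.2 -0.2] w 10.8 q [ 0.42  0.27 -0.61 -0.05 -0.84 -1.88] rows 18
[-0.04, 1.58, -0.02, 0.008, 0.0],[-0.02, 1.58, -0.02, 0.008, 0.0],[-0.01, 1.58, -0.02, 0.008, 0.0],[0.0, 1.58, -0.02, 0.008, 0.0],[0.01, 1.58, -0.02, 0.008, 0.0],[0.03, 1.58, -0.02, 0.008, 0.0],[0.04, 1.58, -0.02, 0.008, 0.0],[0.05, 1.58, -0.02, 0.008, 0.0],[0.06, 1.58, -0.02, 0.008, 0.0],[0.08, 1.58, -0.02, 0.008, 0.0],
```

Emit:
send_rows --steps '[[[0,1.6,0,0.008,0],[0,1.6,0,0.008,0],[0,1.6,0,0.008,0],[0,1.6,0,0.008,0],[0,1.6,0,0.008,0],[0,1.6,0,0.008,0],[0,1.6,0,0.008,0],[0,1.6,0,0.008,0],[0,1.6,0,0.008,0],[0,1.6,0,0.008,0]]]'

```text
clock: 17.42
position: [396.9, 185.1, 80.9]
ee_rot: [0.014, 0.997, -0.014, -0.073]
contact_force: [-0.1, -5.3, 6.1]
gripper_width: 10.8
```

Run:
```python
from h import *
plan(387,299.5,80,85.8,0,vmax=1.6)
```

```text
t 17.42 pos [396.9 185.1  80.9] jaw 88.5 dturn -2.7 F [-0.1 -5.3  6.1] w 10.8 q [ 0.75  0.32 -0.5  -0.1  -0.87 -2.28] rows 8
[0.16, 1.43, -0.01, 0.006, 0.0],[0.17, 1.42, -0.01, 0.006, 0.0],[0.18, 1.42, -0.01, 0.006, 0.0],[0.19, 1.42, -0.01, 0.006, 0.0],[0.2, 1.42, -0.01, 0.006, 0.0],[0.21, 1.42, -0.01, 0.006, 0.0],[0.21, 1.42, -0.01, 0.006, 0.0],[0.22, 1.42, -0.01, 0.006, 0.0],
```

Emit:
send_rows --steps '[[[0.2,1.3,-0.1,0.006,0],[0.2,1.4,-0.1,0.006,0],[0.2,1.4,0,0.006,0],[0.2,1.3,0,0.006,0],[0.2,1.2,0,0.006,0],[0.2,1.0,0,0.006,0],[0.2,0.7,0,0.006,0],[0,0,0,0,0],[0,0,0,0,0]]]'

```text
clock: 18.17
position: [386.3, 278.3, 81.6]
ee_rot: [0.038, 0.996, -0.017, -0.073]
contact_force: [0.1, -1.8, -0.5]
gripper_width: 11.1
```

Run:
```python
from h import *
plan(387,299.5,80,85.8,0,vmax=1.6)
a,D,W=snap('top','t12')
m=(abs(W[...,2]-54)<9)&(W[...,0]>395)&(W[...,0]<600)&(abs(W[...,1]-293)<90)
p=W[m][:,:2].astype(np.float32);print(len(p),p.min(0),p.max(0),cv2.minAreaRect(p))
```

```text
t 18.17 pos [386.3 278.3  81.6] jaw 85.8 dturn -0.0 F [ 0.1 -1.8 -0.5] w 11.1 q [ 0.9   0.37 -0.41 -0.12 -0.91 -2.47] rows 2
[0.04, 1.06, 0.04, 0.0, 0.0],[0.04, 1.06, 0.04, 0.0, 0.0],
655 [403.58844 203.81357] [559.0795  334.22903] ((481.2997131347656, 271.13330078125), (127.32550048828125, 150.28036499023438), 85.89866638183594)
```

Emit:
send_rows --steps '[[[0,0.6,0,0,0],[0,0.8,0,0,0],[0,0.6,0,0,0],[0,0.1,0,0,0],[0,0,0.1,0,0],[0,0,0,0,0]]]'

```text
clock: 18.72
position: [387.4, 295.2, 81.9]
ee_rot: [0.04, 0.996, -0.02, -0.074]
contact_force: [-0.9, -1.7, 1.1]
gripper_width: 11.3
```

```bash
cat >> h.py <<'E'
def dish(tag):
    a,D,W=snap('top',tag)
    m=(abs(W[...,2]-54)<9)&(W[...,0]>395)&(W[...,0]<600)&(abs(W[...,1]-293)<90)
    p=W[m][:,:2].astype(np.float32);print(len(p),p.min(0),p.max(0),cv2.minAreaRect(p));return a,D,W
E
python3 - <<'E'
from h import *
plan(387,299.5,80,85.8,0,vmax=1.6);dish('t13')
E
```

```text
t 18.72 pos [387.4 295.2  81.9] jaw 85.6 dturn 0.2 F [-0.9 -1.7  1.1] w 11.3 q [ 0.92  0.39 -0.38 -0.12 -0.93 -2.49] rows 1
[0.05, 0.43, 0.18, -0.003, 0.0],
691 [403.86316 218.69807] [561.14374 351.226  ] ((482.1581726074219, 287.5260009765625), (128.1464385986328, 149.96958923339844), 85.08189392089844)
```

Emit:
send_rows --steps '[[[0,0,0,0,0.5],[0,0,0,0,0.5],[0,0,0,0,0.5],[0,0,0,0,0.5],[0,0,0,0,0.5]]]'

```text
clock: 19.18
position: [387.7, 296.5, 81.2]
ee_rot: [0.039, 0.996, -0.019, -0.074]
contact_force: [-0.3, -0.3, -0.9]
gripper_width: 42.8
```

Run:
```python
from h import *
plan(380,295,240,85.8,0.5,vmax=2);dish('t14')
```

```text
t 19.18 pos [387.7 296.5  81.2] jaw 85.7 dturn 0.1 F [-0.3 -0.3 -0.9] w 42.8 q [ 0.92  0.39 -0.38 -0.12 -0.92 -2.49] rows 8
[0.38, -0.11, -1.95, -0.0, 0.5],[0.38, -0.11, -1.95, -0.0, 0.5],[0.38, -0.11, -1.95, -0.0, 0.5],[0.38, -0.11, -1.95, -0.0, 0.5],[0.38, -0.11, -1.95, -0.0, 0.5],[0.38, -0.11, -1.95, -0.0, 0.5],[0.38, -0.11, -1.95, -0.0, 0.5],[0.38, -0.11, -1.95, -0.0, 0.5],
680 [401.3922 217.0022] [561.73    350.45917] ((481.5610656738281, 286.584228515625), (127.7557373046875, 149.90740966796875), 84.29725646972656)
```

Emit:
send_rows --steps '[[[0.3,-0.1,-1.5,0,0.5],[0.4,-0.1,-2.0,0,0.5],[0.4,-0.1,-2.0,0,0.5],[0.4,-0.1,-2.0,0,0.5],[0.5,0,-2.5,0,0.5],[1.0,0,-3.0,0,0.5],[1.0,0,-3.0,0,0.5],[1.0,-1.0,-2.0,0,0.5],[0,-1.0,0,0,0.5],[0,0,0,0,0.5]]]'

```text
clock: 20.07
position: [361.9, 282.0, 274.5]
ee_rot: [0.038, 0.996, -0.021, -0.075]
contact_force: [-0.0, -0.2, 0.1]
gripper_width: 43.1
```

Run:
```python
from h import *
plan(380,295,240,85.8,0.5,vmax=2);a,D,W=dish('t15');b,_,Ws=snap('scene','s15')
p=cv2.resize(a[180:300,110:220],(370,400),interpolation=cv2.INTER_CUBIC)
q=cv2.resize(b[230:380,270:530],(430,248),interpolation=cv2.INTER_CUBIC)
c=np.zeros((400,800,3),np.uint8);c[:,:370]=p;c[:248,370:]=q;cv2.imwrite('pics/c15.png',c)
f=(W[...,2]>80)&(W[...,2]<125)&(W[...,0]>370)&(W[...,0]<430)&(abs(W[...,1]-293)<40);print('fin',f.sum(),W[f].mean(0) if f.any() else '')
# paddle: front face in chute frame from scene/top (dark, z 20..94)
k=(Ws[...,2]>30)&(Ws[...,2]<90);qq=Ws[...,:2]-OC;x=qq@[np.cos(YC),np.sin(YC)];y=qq@[-np.sin(YC),np.cos(YC)]
k&=(abs(y)<50)&(x>5)&(x<60);print('paddle',np.histogram(x[k],range(5,61,5)))
```

```text
t 20.07 pos [361.9 282.  274.5] jaw 85.8 dturn 0.0 F [-0.  -0.2  0.1] w 43.1 q [ 0.95  0.14 -0.18 -0.1  -1.36 -2.57] rows 3
[-0.73, 0.53, 1.03, -0.0, 0.5],[-0.73, 0.53, 1.03, -0.0, 0.5],[-0.73, 0.53, 1.03, -0.0, 0.5],
828 [397.29108 217.25082] [561.4014  356.83722] ((477.08404541015625, 286.85662841796875), (128.00013732910156, 159.18600463867188), 84.25200653076172)
fin 89 [391.94249439 292.20683257  99.31769712]
paddle (array([ 0,  0, 23, 94, 18,  0,  0,  0,  0,  0,  0]), array([ 5, 10, 15, 20, 25, 30, 35, 40, 45, 50, 55, 60]))
```

View pics/c15.png

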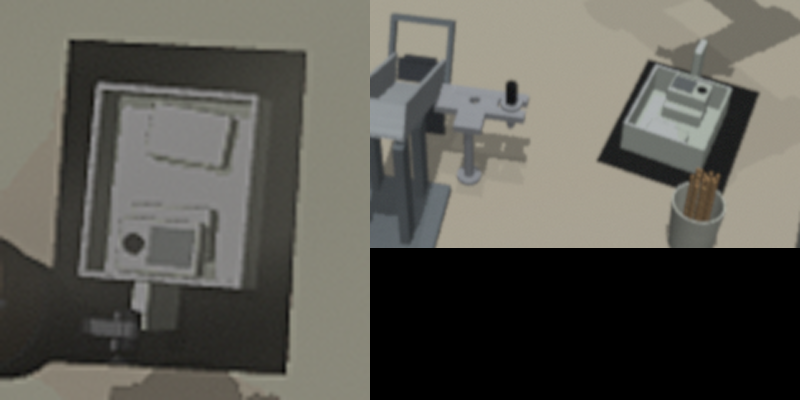

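```bash
python3 -c "
from bench import job
print(job.job_done())"
```

```text
the job is handed in; nothing more can be done
None
```

I handed the job in at about 20 s of the 64 s allowed; it reported no verdict.

**What I did:** I drew the pin out of its hole and parked it in the notch. I then gripped the dish by its fin and pressed the paddle until the chute was empty. Finally I slid the loaded dish onto the mat, opened the gripper and lifted clear.

**Last checks:**
- **Pin:** it stands upright with its collar on the bracket. I measured it right after parking, about 5 mm from the notch point (limit 14 mm).
- **Cartridges:** all three are in the dish, two stacked at the fin end and one at the front.
- **Dish:** its centre is about (481, 287) mm with a yaw of about −5°. My estimate of the mat's frame is (487, 292) mm and −4°, so it is roughly 6 mm and 5 mm off. I placed it a few mm short in x on purpose, in case the mat's frame points the other way.
- **Paddle and gate:** the gate looks shut and the paddle looks sprung back. The only numeric paddle reading was surface points 15–30 mm along the chute, which fits but does not prove it.
- **Bystanders:** the arm stayed well away from the cup and the jar. I did not re-measure either at the end.

**Disagreements:**
- The tool tipped by about 0.15 rad while pressing the paddle and stayed so until the end; I saw no tipping of the dish.
- The final dish fit read 159 mm long instead of 150 mm, because part of the gripper or fin got into it. I relied on the fit from just before the lift, which read 150 mm.

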